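# Fish the anti-scale cartridge out of the humidifier tank

## Robot

A 6-joint arm with a two-finger parallel gripper is mounted at the origin on the work surface; the furniture and walls round the work are solid. World frame = base frame: x ahead of the robot, y to its left, z up, the work surface at z = 0. Lengths are in mm, angles in rad, forces in N, time in s.
With the tool pointing down it reaches from about 425 to 925 mm from the base axis. Payload 12.5 kg.
Tool frame: the origin (TCP) lies at the very end of the fingers, on their centre line; the grasp point (between the pads) lies 19 mm behind it (robot.pinch_z is the z of the grasp point in the tool frame, in mm); z points along the fingers, y is the line along which they close (so a half turn about z gives the same grasp; the last joint's range is limited). The gripper opens to 85 mm and grips with 20 to 120 N. Pads are 22 mm wide; open, the fingers measure 114 mm over their backs; the gripper's body (76 mm by 85 mm) begins 54 mm behind the grasp point. The pads swing forward as they close: fully open they stand 13 mm farther back than shut.
Start: joints at [-1.332, 0.491, 1.559, -0, 1.092, -0.106], TCP at [211.278, -588.223, 231.327] pointing down, gripper open.
Joint ranges: [-3.1, 3.1], [-0.84, 2.19], [0.05, 2.79], [-1.13, 4.28], [0.06, 2.93], [-2.69, 2.69]. Speed limits (rad/s): [2.22, 2.22, 2.79, 3.14, 3.14, 3.14].

## Interface

Orientations are given as [roll, pitch, yaw] about the fixed x, y, z axes, in that order (R = Rz(yaw) Ry(pitch) Rx(roll)).
In Python, from station import robot gives the robot as it stands. The module is installed in compiled form; this text tells all that it offers. Calls block until the motion is done:
- robot.move_pose(position, orientation): joint-space move of the TCP to a pose.
- robot.move_linear(position, rotation=None, v=150, force_limit=None): straight line of the TCP; rotation=None keeps the orientation; v is the mean speed in mm/s. With force_limit (N) it stops when the force on the tool has changed by that much, and returns True; else False.
- robot.set_joints(angles): joint-space move.
- robot.grip(opening): opening from 0.0 (shut) to 1.0 (fully open); the grip force is fixed at half the most; returns when the fingers have stopped.
- robot.sleep(seconds).
- robot.ik(position, orientation): joint angles nearest the present ones, or None.
- robot.camera(name): name is "scene" or "top" or "wrist"; returns the picture (384x512x3 uint8, blue, green, red); there is no depth.
- robot.camera_info(name): a dict with "fx", "fy", "cx", "cy" (pixels), "k1" (the pictures are not rectified: a ray, as slopes to the right and down, at radius r is drawn at 1 + k1 r^2 times it, then the intrinsics apply), "rvec" (rotation vector, rad) and "tvec" (3), from world to camera coordinates, as OpenCV has them. Camera axes: x right, y down, z forward; pixel columns grow to the right and rows downward; lengths in mm; the calibration is good to about 2 mm. A picture is of the moment at which its call begins: read the wrist's pose just before it. camera_info takes no time and is no camera call; for the wrist camera it gives the pose at the moment of the call.
A pose or a line that the arm cannot do raises robot.MotionError and nothing moves.
- robot.finish_job(): hands the job in; it is judged then, once.
Trained networks look in the newest picture that a camera, given by its name, has taken for a name from the list of things; names that differ only in an ending like _2 or _b are one class to them, and where a whole thing is asked for, a point or a joint stands for the part that bears it (a point fixed in the world has none). Each returns a list of dicts, best first, with "conf" (0 to 1); they miss things now and then, are a little off and sometimes report something else, mostly with a low value. They report only what shows in the picture. A call takes as long as a camera call. They do not tell look-alikes from the thing itself.
- robot.regions_of(camera, label): "pixels" (384x512 bool, what is visible of it).
- robot.landmark_of(camera, label): "point" ([x, y, z] in mm, in the coordinates of the camera as it stood for that picture, good to about 4 mm: a listed point, or the origin of a listed thing).
Readings, each from a call of its own:
- robot.current_clock(): time.
- robot.current_q(): joint angles.
- robot.current_joint_velocities(): joint speeds.
- robot.current_joint_efforts(): joint torques, N m.
- robot.current_eef_pos(): TCP position.
- robot.current_ee_rot(): TCP orientation.
- robot.current_force(): force on the tool from outside, world axes, zero at the start.
- robot.current_ft_torque(): the same for the moment, N m.
- robot.current_opening(): opening from 0.0 (shut) to 1.0 (fully open).
- robot.current_finger_force(): force on a finger pad.
Only numpy, scipy, OpenCV 4.12 (cv2) and the standard library are available. Lean on these libraries where they do the work, as an engineer would, in place of code of your own. Each camera call takes 0.05 s, during which the arm holds its last target. There are 200 camera calls.

## Task

The humidifier's anti-scale cartridge is due for a change and hangs locked deep in the narrow tank. Take the hook rod from its holster, hook the orange bar with it and, with a light upward pull, turn the cartridge anticlockwise until its lugs slip free through the notches of the collar; then draw it out of the tank on the hook and stand it gently upright in the middle of the saucer; then hang the rod back in its holster. Go by feel: never push, twist or pull hard (25 N breaks the plastic), do not touch the cartridge with the gripper, and leave everything else on the desk, the saucer too, where it is.

Things in the scene. Friction and masses are not known exactly. Their poses are not given: they have to be found in the camera images.
- tank: Desktop humidifier, cover off, fixed: white base (122 mm across, 39 high) and a clear upright tank. Origin: centre of the underside; z up. Tank well: round, coaxial, 64 mm wide, rim 145 mm above the origin. In it a fixed grey collar: ledge top at 44 mm; above it a lip, underside at 51.5, top at 56.5, opening 41 mm wide with two opposite notches 14.5 mm wide, at no known angle.
- cartridge_bar (a point): Middle of the straight orange bar of the blue cartridge's bail; y runs along the bar, z is the cartridge's axis, up. Bar: 5 mm thick, on posts 31 mm apart (26 mm clear between), 28.5 mm (centre) above the top of the canister. Canister: 36 mm across, 36 high, its flat bottom 64.5 mm below this point; 100 to 210 g. It hangs in the collar by two lugs at its sides, under the bar's ends (+y and -y).
- cartridge: The same cartridge; origin at the centre of its bottom. Lugs: 11 mm wide, 5 thick, out to 27 mm from the axis, undersides 28 mm above the bottom. They lie on the ledge under the lip with 2.5 mm of play, so it cannot rise. Turned anticlockwise (from above) by 21 to 84 degrees, not known, the lugs stand under the notches (1.6 mm to spare a side) and it lifts freely; nothing stops them there.
- rod_grip (a point): Middle of the hook rod's black handle: flat-sided, 16 mm thick along x, 24 along y, 52 tall (26 above and 26 below this point); under it a flange 44 mm across, its underside 31 mm below. It hangs upright in the holster. z up along the rod's axis; x points where the hook's lip stands; 160 g.
- rod: The same rod; origin on the axis, at the flange's underside; axes as rod_grip. A 7 mm shank, then a flat steel hook 20 mm wide (y): back plate at x -7 to -4 mm, foot with its upper face (where a bar seats) 100 mm below the origin and lower face 103 mm below, lip at x 4 to 7 mm rising 9 mm above the foot; 8 mm gap centred on the axis. A tapered plug, 29 mm across, reaches 10 mm below the flange.
- holster_mouth (a point): Centre of the round mouth of the grey upright holster (tube, fixed, z up, 135 mm above the desk, 45 mm across outside, 36 mm inside, deeper than the hook). Put away, the rod's flange lies on the rim: rod_grip 31 mm above this point; any yaw. A fixed black monitor pole, 0.5 m tall, stands 0.375 m ahead of the robot and 0.245 m to its right.
- saucer_in (a point): Centre of the flat inner floor of the loose white saucer (124 mm across, 13 mm high, floor 5 mm above the desk and about 75 mm across, 300 g); z up.
- cover: White round cover of the tank (77 mm across, 29 high with its knob), lying on the desk, a bystander; origin under its centre.
- mug: White mug, 95 mm high, a bystander; origin under its centre.
- glue_stick: Upright glue stick, white and green, 28 mm across, 94 high, a bystander; origin under its centre.
Things that resemble listed ones, but are neither listed nor needed, are in the scene too. What is meant by the part that bears saucer_in is not red, and is the larger of those in its own colour.

How it is judged (in metres and radians):
On the way, in this order (a step that is already met when the one before it is completed fails the run):
1. the cartridge is drawn right out of the tank on the hook (z of cartridge_bar in the frame of tank above 0.21 m and contact force between rod and cartridge above 0.3 N), for 0.1 s.
2. the cartridge stands upright on the saucer, off the hook (horizontal distance between cartridge_bar and saucer_in below 0.025 m and z of cartridge_bar in the frame of saucer_in below 0.069 m and angle between cartridge_bar's own z axis and vertical below 0.15 rad and contact force between rod and cartridge below 0.05 N), for 0.2 s.
At the end, for the whole second after the job is handed in: The cartridge stands upright (within 0.15 rad) and still on the saucer's floor, its axis within 25 mm of the saucer's centre; the rod hangs still and upright (within 0.1 rad) in the holster, its axis within 8 mm of the mouth's centre and its flange down on the rim (within 5 mm) (horizontal distance between cartridge_bar and saucer_in below 0.025 m and z of cartridge_bar in the frame of saucer_in below 0.069 m and angle between cartridge_bar's own z axis and vertical below 0.15 rad and linear speed of each of cartridge, rod below 0.02 m/s and horizontal distance between rod_grip and holster_mouth below 0.008 m and z of rod_grip in the frame of holster_mouth below 0.036 m and angle between rod_grip's own z axis and vertical below 0.1 rad); the robot touches nothing.
It fails at once if the hook loads the cartridge with more than 25 N (contact force between rod and cartridge above 25 N).
It fails at once if the rod presses on the humidifier with more than 25 N (contact force between rod and tank above 25 N).
It fails at once if the cartridge bears on the tank or hits the saucer with more than 25 N (contact force between cartridge and tank above 25 N or contact force between cartridge and saucer above 25 N).
It fails at once if the gripper touches the cartridge (contact force between the fingers and cartridge above 0.5 N).
It fails at once if the saucer, the cover, the mug or the glue stick is shifted by more than 30 mm (distance of any of saucer_in, cover, mug, glue_stick from where it was at the start of the episode above 0.03 m).
It also fails if it takes over 72 s, if anything falls off the work surface, if the arm or the gripper's body presses on something with over 40 N, if the wrist force passes 120 N, or if a joint passes its speed limit or range.

## Working session

There is one attempt and no reset: what is moved stays moved. The work goes in short steps, each a Python script; the robot and the scene stay as the last script left them, time stands still between calls to the robot, and variables do not carry over. Pictures are saved under pics/ and viewed, at most 10 in all, crops included, and the job is handed in when it is done.

```bash
mkdir -p pics; cat > h.py <<'E'
import numpy as np, cv2
from station import robot
def T(name):
    i=robot.camera_info(name); R=cv2.Rodrigues(np.array(i["rvec"],float))[0]; return i,R,np.array(i["tvec"],float).ravel()
def cam2w(name,p,c=None):
    i,R,t=c or T(name); return R.T@(np.array(p)-t)
def pix2z(name,u,v,z,c=None):
    i,R,t=c or T(name); x=(u-i["cx"])/i["fx"]; y=(v-i["cy"])/i["fy"]
    a,b=x,y
    for _ in range(20):
        s=1+i["k1"]*(a*a+b*b); a,b=x/s,y/s
    d=R.T@np.array([a,b,1.]); o=-R.T@t
    return o+d*(z-o[2])/d[2]
def w2pix(name,p,c=None):
    i,R,t=c or T(name); q=R@np.array(p,float)+t; a,b=q[0]/q[2],q[1]/q[2]; s=1+i["k1"]*(a*a+b*b)
    return np.array([i["fx"]*a*s+i["cx"],i["fy"]*b*s+i["cy"]])
E
python3 - <<'E'
from h import *
np.set_printoptions(precision=1,suppress=True)
ims=[]
for n in ["scene","top"]:
    im=robot.camera(n); c=T(n); ims.append(im)
    cv2.imwrite(f"pics/{n}0.png",cv2.resize(im,(800,600)))
    print(n,"cam at",-c[1].T@c[2])
    for l in ["tank","cartridge_bar","rod_grip","rod","holster_mouth","saucer_in","cover","mug","glue_stick"]:
        for d in robot.landmark_of(n,l)[:4]:
            w=cam2w(n,d["point"],c); print(l,round(d["conf"],2),w,w2pix(n,w,c))
print(robot.current_clock(),robot.current_ee_rot())
E
```

```text
scene cam at [-521.4  482.  1209.4]
tank 0.7 [524.7  98.3   3.2] [290.4 200. ]
rod_grip 0.52 [468.  -51.4 165.8] [334.8 177.2]
rod_grip 0.23 [ 643.1 -117.4    1.9] [329.7 174.7]
rod 0.63 [466.8 -56.3 133. ] [334.7 183.2]
holster_mouth 0.48 [467.  -51.7 134. ] [333.6 183.1]
holster_mouth 0.47 [468.3 -52.4 164.8] [335.  177.3]
saucer_in 0.75 [233.5 330.8   8.1] [249.3 266.1]
saucer_in 0.61 [465.8 675.7   7.3] [151.8 230.3]
cover 0.63 [681.9 -46.4  -1.6] [312.  171.4]
mug 0.93 [667.5 236.3   0.9] [251.8 181.2]
top cam at [ 298.1  260.3 1336.1]
tank 0.57 [528.4  99.5  -2.3] [317. 170.]
cartridge_bar 0.49 [525.6 100.5  78.4] [319.7 166.5]
rod_grip 0.58 [466.7 -57.4 167.5] [378.7 181.2]
holster_mouth 0.58 [459.6 -51.2 137. ] [373.9 185.1]
saucer_in 0.97 [237.9 332.7   5.4] [245.7 259. ]
saucer_in 0.9 [509.9 292.5   4.5] [258.4 175.3]
saucer_in 0.19 [468.6 -55.5 131.5] [374.8 182.3]
cover 0.76 [679.4 -49.5   1.4] [360.9 125.3]
mug 0.61 [667.2 234.3   1.8] [276.  128.8]
glue_stick 0.58 [ 636.4 -118.6   -2.1] [381.7 138.2]
glue_stick 0.47 [677.9 -46.1  -2. ] [359.7 126. ]
1.0 [ 3.1 -0.   0.3]
```

View pics/scene0.png

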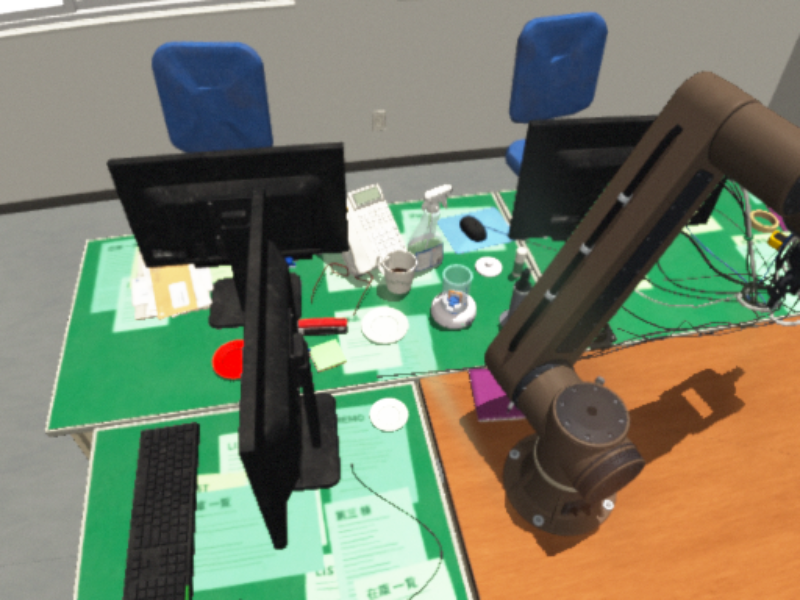

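View pics/top0.png

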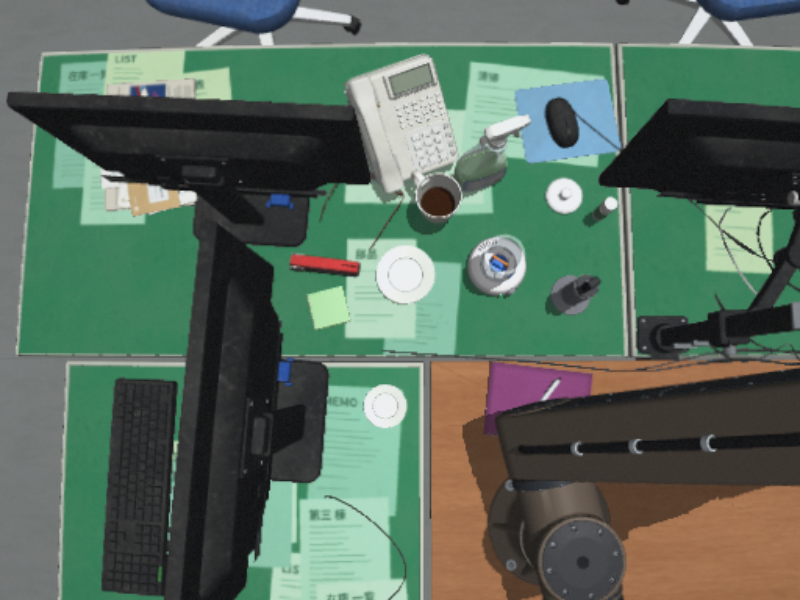

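Scene and top agree on: tank (scene px 453,308), holster with black rod handle (top px 580,290), mug, cover, glue stick. There are three saucers. In the top view they are white at (405,274), about 58 px across; white at (385,406), about 43 px; and red at scene (232,360). The one meant is the larger white one at (405,274), which is about (510,292) in the world. Next I check that saucer in an enlarged crop and work out a way over the pole.

```bash
python3 - <<'E'
from h import *
np.set_printoptions(precision=3,suppress=True)
im=robot.camera("top"); 
for z in (0,500): print("pole",w2pix("top",[375,-245,z]))
for p in ([510,292,9],[238,333,9]):
    a=[w2pix("top",np.array(p)+d) for d in ([0,62,4],[0,-62,4])]; print("124mm px",a[1][0]-a[0][0])
for d in robot.regions_of("top","saucer_in")[:3]:
    y,x=np.nonzero(d["pixels"]); print(d["conf"],x.mean(),y.mean(),np.ptp(x)+1,np.ptp(y)+1)
a=cv2.resize(im[130:290,225:385],(600,600),interpolation=cv2.INTER_CUBIC)
cv2.imwrite("pics/c1.png",a)
print(robot.current_q())
for z in (500,600,650,700):
    for p in ([211.3,-588.2,z],[467,-54,z]):
        print(z,p,robot.ik(p,[3.1416,0,0.3]))
print(robot.current_ee_rot())
E
```

```text
pole [422.75  216.333]
pole [510.745 202.178]
124mm px 38.01634779540581
124mm px 38.79663834949682
0.76 246.0520504731861 259.5315457413249 27 30
0.61 258.846288209607 174.97903930131005 38 39
[-1.332  0.491  1.559 -0.     1.092 -0.106]
500 [211.3, -588.2, 500] [-1.332  0.363  1.079 -0.     1.699 -0.061]
500 [467, -54, 500] [-0.256  0.09   1.439  0.     1.613  1.015]
600 [211.3, -588.2, 600] [-1.332  0.394  0.787 -0.     1.961 -0.061]
600 [467, -54, 600] [-0.256  0.101  1.184  0.     1.857  1.015]
650 [211.3, -588.2, 650] [-1.332  0.436  0.588 -0.     2.117 -0.061]
650 [467, -54, 650] [-0.256  0.123  1.033  0.     1.985  1.015]
700 [211.3, -588.2, 700] [-1.332  0.521  0.297 -0.     2.324 -0.061]
700 [467, -54, 700] [-0.256  0.159  0.859  0.     2.124  1.015]
[3.141 0.    0.345]
```

View pics/c1.png

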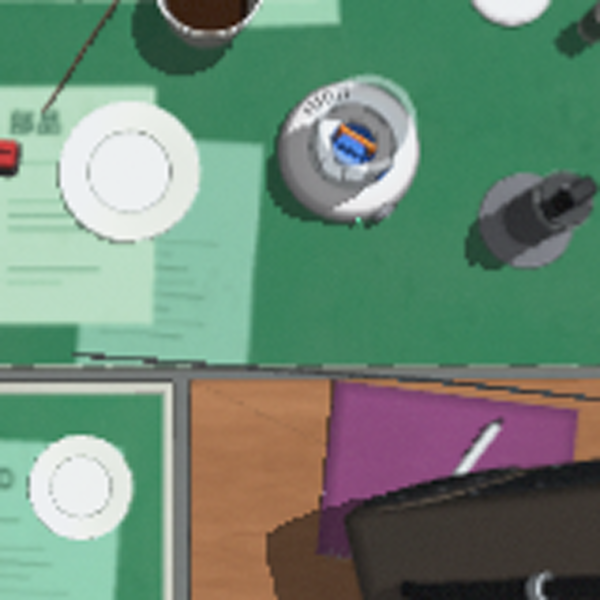

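The crop confirms it: the saucer at crop (130,170) is about 38 px across, the width expected for 124 mm, while the other white one at (80,487) is about 28 px. The bar (crop 358,135) runs roughly left-up to right-down. Next I go over the pole and look from near.

```bash
python3 - <<'E'
from h import *
np.set_printoptions(precision=3,suppress=True)
robot.move_linear([211.3,-588.2,640],v=400)
robot.move_linear([165,-459,650],v=300)
robot.set_joints(robot.ik([440,-54,640],[np.pi,0,0.3]))
ims=[]
def look(p,yaw):
    robot.move_pose(p,[np.pi,0,yaw]); c=T("wrist"); im=robot.camera("wrist")
    print("cam",-c[1].T@c[2],c[1][2])
    for l in ["tank","cartridge_bar","rod_grip","rod","holster_mouth","saucer_in"]:
        for d in robot.landmark_of("wrist",l)[:2]: print(l,round(d["conf"],2),cam2w(0,d["point"],c))
    ims.append(im); return im
a=look([465,-54,400],0.0); b=look([526,99,400],0.0)
np.savez("w1",a=a,b=b)
cv2.imwrite("pics/w1.png",np.hstack([cv2.resize(a,(400,300)),cv2.resize(b,(400,300))]))
print(robot.current_clock(),robot.current_q())
E
```

```text
cam [544.622 -55.054 543.687] [-0.307  0.001 -0.952]
tank 0.98 [526.9   103.901  -1.396]
tank 0.7 [524.937  95.792  17.935]
cartridge_bar 0.49 [526.469  98.963  81.011]
rod_grip 0.84 [463.954 -59.259 163.18 ]
rod 0.93 [465.718 -54.947 135.085]
holster_mouth 0.57 [466.459 -52.346 133.797]
saucer_in 0.9 [238.99  329.069   4.67 ]
saucer_in 0.73 [513.847 291.302   2.704]
cam [605.327  98.507 542.16 ] [-0.309  0.    -0.951]
tank 0.56 [526.424 103.614  -0.091]
cartridge_bar 0.86 [524.999  97.657  83.539]
rod_grip 0.61 [461.804 -58.543 165.615]
rod 0.59 [467.127 -56.019 135.077]
holster_mouth 0.86 [466.949 -53.018 133.244]
saucer_in 0.64 [511.978 292.499   6.472]
saucer_in 0.35 [682.06  -44.175  -0.772]
7.5 [ 0.061  0.229  1.513 -0.     1.399  1.633]
```

View pics/w1.png

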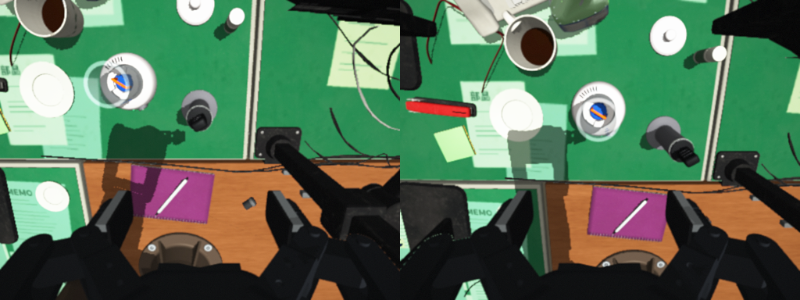

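The left picture shows the holster with its black handle at (200,110) and the right one shows the tank with the orange bar at (600,112). Positions agree between views and with the given heights. Next are closer looks for the yaw of the handle and of the bar.

```bash
python3 - <<'E'
from h import *
np.set_printoptions(precision=3,suppress=True)
out=[]
def look(p,tgt,labels,w):
    robot.move_pose(p,[np.pi,0,0]); c=T("wrist"); im=robot.camera("wrist")
    for l in labels:
        for d in robot.landmark_of("wrist",l)[:2]: print(l,round(d["conf"],2),cam2w(0,d["point"],c))
    # rectified plan view at height tgt[2]: 120 mm, 400 px; rows = -x, cols = -y (as seen from above, x up)
    n=400; g=np.linspace(w,-w,n); 
    P=np.array([[w2pix(0,[tgt[0]+gx,tgt[1]+gy,tgt[2]],c) for gy in g] for gx in g],np.float32)
    r=cv2.remap(im,P[...,0],P[...,1],cv2.INTER_CUBIC); out.append(r); return r
b=look([500,99,300],[526,100,80.5],["cartridge_bar","tank"],35)
hsv=cv2.cvtColor(b,cv2.COLOR_BGR2HSV); m=((hsv[...,0]>5)&(hsv[...,0]<20)&(hsv[...,1]>140)&(hsv[...,2]>90)).astype(np.uint8)
n,l,s,ce=cv2.connectedComponentsWithStats(m); k=1+np.argmax(s[1:,4]); y,x=np.nonzero(l==k)
wx=526+35-y*70/399; wy=100+35-x*70/399
print("bar rect",s[k],cv2.minAreaRect(np.column_stack([wx,wy]).astype(np.float32)))
a=look([465,-54,300],[465,-55,192],["rod_grip","rod","holster_mouth"],35)
cv2.imwrite("pics/c2.png",np.hstack([a,b])); print(robot.current_clock())
E
```

```text
cartridge_bar 0.67 [667.371 233.462   1.086]
cartridge_bar 0.61 [523.969  98.764  81.331]
tank 0.82 [527.402 101.945  -0.383]
bar rect [ 106  128  180  129 5493] ((527.504638671875, 100.13890075683594), (35.70077133178711, 7.298974990844727), 57.70940399169922)
rod_grip 0.56 [462.111 -59.659 168.253]
rod 0.58 [468.378 -53.641 134.921]
9.0167
```

View pics/c2.png

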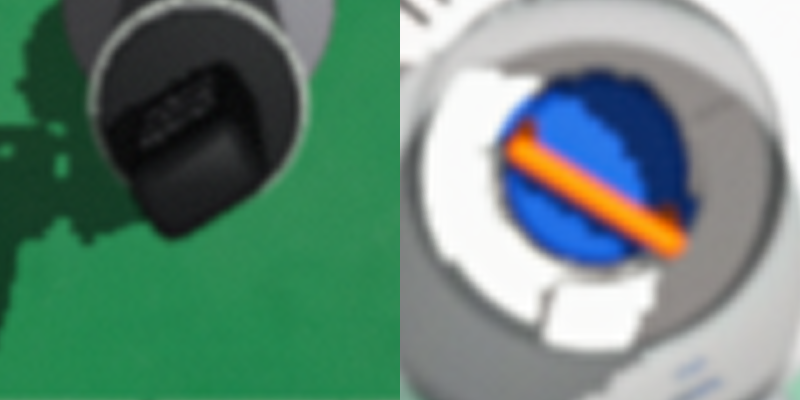

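The left plan view shows the handle top around (203,178), with its long edge (110,-60) px. That puts the rod's x axis at about 31° (mod 180), with the centre at about (467.5,-55.5). The right view shows the bar from (512,147) to (680,247), running at about 58.5° with its centre at about (526.8,100.4), coaxial with the tank estimate. I grip the 24 mm faces (tool yaw 31°), lift, turn the hook across the bar and look.

```bash
python3 - <<'E'
from h import *
np.set_printoptions(precision=3,suppress=True)
d=np.deg2rad; g=[467.3,-55.0]
robot.move_pose(g+[270],[np.pi,0,d(31)])
print(robot.move_linear(g+[149],v=120,force_limit=8))
f0=np.array(robot.current_force()); print(robot.current_eef_pos(),f0)
robot.grip(0.0); print("open",robot.current_opening(),robot.current_finger_force(),robot.current_force(),robot.current_ft_torque())
robot.move_linear(g+[160],v=40,force_limit=12); print(robot.current_force())
robot.move_linear(g+[295],v=150); print(robot.current_force(),robot.current_ft_torque())
robot.move_pose([526.8,100.4,300],[np.pi,0,d(-31.5)])
c=T("wrist"); im=robot.camera("wrist"); np.savez("w2",im=im); 
p=robot.current_eef_pos(); 
u=w2pix(0,[p[0],p[1],300-14-100],c); print("hook px",u, "bar px",w2pix(0,[526.8,100.4,80.5],c))
for l in ["rod","cartridge_bar"]:
    for q in robot.landmark_of("wrist",l)[:2]: print(l,q["conf"],cam2w(0,q["point"],c))
x,y=int(u[0]),int(u[1]); cv2.imwrite("pics/c3.png",cv2.resize(im[max(0,y-75):y+75,max(0,x-100):x+100],(800,600),interpolation=cv2.INTER_CUBIC))
print(robot.current_clock(),robot.current_opening())
E
```

```text
False
[467.574 -55.063 149.524] [ 0.267 -0.264  0.811]
open 0.2723319293418094 58.579893708229065 [-0.383 -0.059  4.804] [ 0.015  0.216 -0.025]
[-1.459  0.551 -1.723]
[ 0.35   0.394 -1.346] [ 0.067 -0.028  0.011]
hook px [254.588 184.889] bar px [254.334 159.749]
rod 0.66 [525.679 102.047 283.922]
cartridge_bar 0.56 [523.865 100.607  82.474]
14.2417 0.2710103993900252
```

View pics/c3.png

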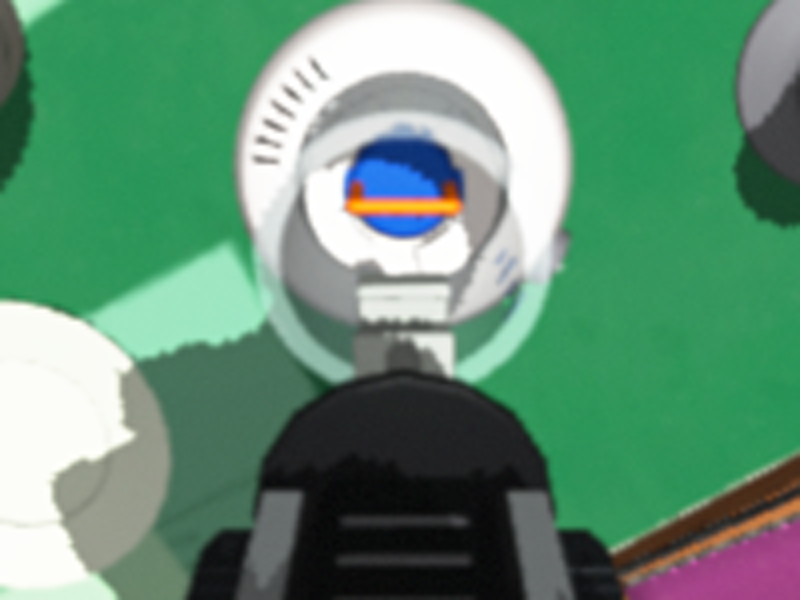

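```bash
python3 - <<'E'
from h import *
im=np.load("w2.npz")["im"]; c=T("wrist"); p=robot.current_eef_pos(); y=np.deg2rad(-31.5)
P=lambda x,z,yy=0:(w2pix(0,[p[0]+x*np.cos(y)-yy*np.sin(y),p[1]+x*np.sin(y)+yy*np.cos(y),p[2]-14+z],c)-[254-100,184-75])*4
for x,z in [(7,-103),(7,-91),(4,-91),(-4,-100),(4,-100),(-7,-103),(-7,-91),(-4,-91),(7,-80),(7,-70),(-7,-70),(-4,-70),(22,0)]: print(x,z,P(x,z).round())
g=cv2.cvtColor(im,cv2.COLOR_BGR2GRAY)
u=[int(254+dx) for dx in (-7,7)]
print("crop rows of gray profile left/right"); 
for r in range(174,206): print((r-109)*4,g[r,u[0]],g[r,254],g[r,u[1]])
E
```

```text
7 -103 [402. 270.]
7 -91 [402. 285.]
4 -91 [402. 298.]
-4 -100 [402. 320.]
4 -100 [402. 287.]
-7 -103 [402. 329.]
-7 -91 [402. 346.]
-4 -91 [402. 333.]
7 -80 [402. 300.]
7 -70 [402. 315.]
-7 -70 [402. 380.]
-4 -70 [402. 366.]
22 0 [401. 366.]
crop rows of gray profile left/right
260 180 254 254
264 153 254 255
268 135 252 248
272 119 200 188
276 111 123 118
280 128 132 137
284 191 203 213
288 233 235 236
292 233 232 234
296 219 219 227
300 228 229 231
304 235 234 235
308 234 234 233
312 234 233 232
316 222 215 216
320 155 157 147
324 91 95 90
328 77 102 108
332 92 160 180
336 110 165 228
340 116 116 234
344 116 82 219
348 116 77 171
352 117 78 129
356 117 77 115
360 116 78 112
364 115 70 114
368 108 44 105
372 75 32 67
376 39 52 35
380 39 55 47
384 49 42 52
```

The picture matches the model of the hook with its lip towards the camera: lip face at rows 272-282, lip top and foot at 285-320, back plate shaded below. So the rod's x is the tool's x. The hook centre is at column 404 and the bar centre at 403, parallel. I go in on the -x side, pass under the bar and pull up lightly.

```bash
cat >> h.py <<'E'
d2=np.deg2rad
B=np.array([526.8,100.4])
def rot(deg): return [np.pi,0,d2(deg)]
def ax(deg,s): return B+s*np.array([np.cos(d2(deg)),np.sin(d2(deg))])
def st(t=""): print(t,np.round(robot.current_eef_pos(),1),"F",np.round(robot.current_force(),2),"M",np.round(robot.current_ft_torque(),3),"t",round(robot.current_clock(),1),flush=True)
E
python3 - <<'E'
from h import *
Y=-31.5
a=ax(Y,-13)
robot.move_linear([*a,300],rot(Y),v=100); st("off")
h=robot.move_linear([*a,181],v=80,force_limit=4); st(f"down {h}")
if not h:
    h=robot.move_linear([*ax(Y,0),181],v=30,force_limit=3); st(f"under {h}")
    if not h:
        h=robot.move_linear([*ax(Y,0),200],v=12,force_limit=4); st(f"up {h}")
        robot.sleep(0.2); st()
E
```

```text
off [515.2 107.4 300.3] F [ 0.65 -0.38 -1.51] M [ 0.003 -0.004 -0.039] t 14.5
down False [515.9 107.2 181.4] F [ 0.48 -0.09 -1.34] M [-0.015 -0.002  0.003] t 16.2
under False [526.8 100.3 180.9] F [ 0.09 -0.01 -1.65] M [ 0.015 -0.027  0.004] t 16.8
up True [526.3 100.4 194.5] F [ 0.32 -0.08 -3.41] M [ 0.02  -0.039  0.026] t 17.9
 [526.2 100.3 194.1] F [ 0.46 -0.03 -2.71] M [ 0.035 -0.014  0.007] t 18.1
```

```bash
python3 - <<'E'
from h import *
for z in (195,196,197,198):
    h=robot.move_linear([*ax(0,0),z],v=10,force_limit=4); robot.sleep(0.15); st(f"up{z} {h}")
    if robot.current_force()[2]<-6: break
E
```

```text
up195 False [526.7 100.4 194.9] F [-0.48 -0.08 -5.69] M [-0.058  0.084 -0.022] t 18.4
up196 False [526.4 100.4 195.2] F [  1.6    1.65 -21.62] M [ 0.236 -0.279 -0.032] t 18.9
```

The lip stops it at TCP z of about 195, and it is stiff beyond that, so test pulls are capped at 195.4. Next I turn in small steps with light test pulls.

```bash
python3 - <<'E'
from h import *
robot.move_linear([*B,194.1],rot(-31.5),v=10); st("back")
Y=-31.5+10; 
robot.move_linear([*B,194.1],rot(Y),v=20); st("turn")
while Y<75:
    Y+=4
    robot.move_linear([*B,194.1],rot(Y),v=20)
    t=robot.current_force(); tm=robot.current_ft_torque()
    robot.move_linear([*B,195.3],v=8,force_limit=5); robot.sleep(0.1)
    f=robot.current_force(); z=robot.current_eef_pos()[2]
    print(Y+31.5,"turn F",np.round(t,1),"Mz",round(tm[2],3),"pull",np.round(f,1),round(z,2),round(robot.current_clock(),1),flush=True)
    if np.linalg.norm(np.array(t)[:2])>8 : print("side"); break
    if f[2]>-4.3:
        robot.move_linear([*B,195.9],v=8,force_limit=5); robot.sleep(0.1); st("pull2")
        if robot.current_force()[2]>-4.5: break
        robot.move_linear([*B,194.1],v=8)
E
```

```text
back [527.2 100.4 194.9] F [-0.21  0.8  -4.92] M [ 0.078  0.02  -0.012] t 19.2
turn [527.1 100.3 194.7] F [-0.42  0.16 -3.12] M [-0.012  0.003  0.004] t 19.5
14.0 turn F [-0.9  0.1 -2.6] Mz 0.025 pull [ 0.2 -0.3 -2.3] 194.15 20.1
pull2 [525.8 100.4 194.2] F [ 0.49  0.18 -2.86] M [-0.012 -0.006  0.003] t 20.4
```

```bash
cat >> h.py <<'E'
def pull(z0,z1,step=0.3,lim=-5.5,B=B):
    z=z0
    while z<z1-1e-6:
        z=min(z+step,z1); robot.move_linear([*B,z],v=8); robot.sleep(0.08)
        f=robot.current_force()[2]
        if f<lim: break
    return z,f
E
python3 - <<'E'
from h import *
Y=-17.5
while Y<75:
    z,f=pull(194.4,195.9)
    print(Y+31.5,"pull",round(z,2),round(f,1),round(robot.current_clock(),1),flush=True)
    if f>-5.5:
        z,f=pull(195.9,197.5,.4); print("more",z,f)
        if f>-5.5: break
    Y+=4; 
    robot.move_linear([*B,194.2],v=15); robot.move_linear([*B,194.2],rot(Y),v=20)
    t=robot.current_force(); tm=robot.current_ft_torque()
    print("  turn F",np.round(t,1),"Mz",round(tm[2],3))
    if np.linalg.norm(np.array(t)[:2])>8 or robot.current_clock()>42: print("stop"); break
st()
E
```

```text
14.0 pull 195.3 -9.6 21.4
  turn F [-0.6  0.2 -3.2] Mz -0.001
18.0 pull 195.3 -9.9 22.9
  turn F [-0.6  0.5 -1.9] Mz 0.024
22.0 pull 195.3 -9.8 24.4
  turn F [ 1.3  0.5 -2.6] Mz -0.033
26.0 pull 195.3 -9.3 25.9
  turn F [-0.   0.8 -3.1] Mz -0.009
30.0 pull 195.3 -9.3 27.4
  turn F [-0.4  1.  -3.2] Mz 0.044
34.0 pull 195.3 -10.0 28.9
  turn F [-0.2 -0.7 -2.5] Mz -0.014
38.0 pull 195.3 -9.9 30.4
  turn F [ 0.3  0.3 -2.5] Mz -0.009
42.0 pull 195.3 -9.3 31.9
  turn F [-0.2  0.1 -1.6] Mz -0.002
46.0 pull 195.0 -5.8 33.1
  turn F [ 0.1 -0.9 -3.2] Mz -0.003
50.0 pull 195.3 -9.5 34.6
  turn F [ 0.  -1.2 -2.6] Mz -0.011
54.0 pull 195.3 -9.8 36.1
  turn F [-0.1  0.  -2.5] Mz -0.078
58.0 pull 195.3 -9.7 37.6
  turn F [-0.6 -0.1 -2.7] Mz 0.037
62.0 pull 195.3 -9.6 39.1
  turn F [ 0.4 -0.5 -2.7] Mz 0.062
66.0 pull 195.3 -9.5 40.6
  turn F [-0.3 -0.  -1.8] Mz 0.026
70.0 pull 195.3 -8.3 42.1
  turn F [-0.5  0.5 -2.2] Mz 0.019
stop
 [526.9 100.4 194.4] F [-0.47  0.48 -2.19] M [-0.007  0.026  0.019] t 42.6
```

```bash
python3 - <<'E'
from h import *
from scipy.spatial.transform import Rotation as Ro
c=T("wrist"); p=np.array(robot.current_eef_pos()); R=Ro.from_euler("xyz",robot.current_ee_rot()).as_matrix()
im=robot.camera("wrist"); np.savez("w3",im=im)
X=c[1]@R; x=c[1]@p+c[2]     # tool->camera
R2=Ro.from_euler("xyz",rot(-31.5)).as_matrix(); p2=np.array([526.8,100.4,300.3]); c2=(c[0],X@R2.T,x-X@R2.T@p2)
def plan(im,c,z,w=34,n=400):
    g=np.linspace(w,-w,n); P=np.array([[w2pix(0,[B[0]+a,B[1]+b,z],c) for b in g] for a in g],np.float32)
    return cv2.remap(im,P[...,0],P[...,1],cv2.INTER_CUBIC)
a=plan(np.load("w2.npz")["im"],c2,56.5); b=plan(im,c,82)
cv2.imwrite("pics/c4.png",np.hstack([a,b])); print(robot.current_clock(),robot.current_ee_rot())
E
```

```text
42.6667 [ 3.14133864e+00 -3.11925213e-04  7.39763899e-01]
```

View pics/c4.png

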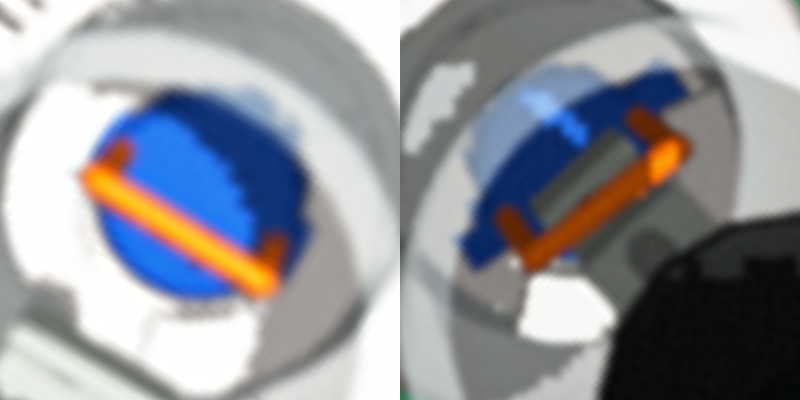

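The right view shows the bar turned to about 127° (about 68° from its start) and both blue lugs showing through the notches, at (670,90) and (478,245). They are nearly in line, so I pull now and creep on in 3° steps if it still holds.

```bash
python3 - <<'E'
from h import *
Y=42.5; ok=False
while robot.current_clock()<50:
    robot.move_linear([*B,195.3],v=20); robot.sleep(0.1); f=robot.current_force()
    print(Y+31.5,np.round(f,1),round(robot.current_clock(),2),flush=True)
    if f[2]>-6.5:
        z,f=pull(195.3,198,.4,-9); print("more",z,round(f,1),robot.current_clock(),flush=True)
        if f>-7: ok=True; break
    Y+=3; robot.move_linear([*B,194.2],v=20); robot.move_linear([*B,194.2],rot(Y),v=20)
if ok:
    for z in (201,204,208,214):
        robot.move_linear([*B,z],v=20); f=robot.current_force(); print(z,np.round(f,1),flush=True)
        if f[2]<-9: robot.move_linear([*B,z-4],v=20); break
st()
E
```

```text
74.0 [ 1.2  0.1 -7.8] 43.02
77.0 [ 1.2 -0.9 -5.6] 43.87
more 196.10000000000002 -9.8 44.5333
80.0 [ 0.1 -0.7 -3.6] 45.38
more 197.30000000000004 -9.5 47.05
83.0 [ 1.3 -0.1 -2.6] 47.96
more 198 -1.9 50.2917
201 [-0.3  0.  -3.1]
204 [ 0.4 -0.  -2.7]
208 [-0.2 -0.8 -3.1]
214 [ 0.   0.5 -1.9]
 [526.8 100.4 214.1] F [ 0.04  0.46 -1.94] M [ 0.037 -0.024 -0.045] t 51.7
```

It came free at 83°. Next is out of the tank and over to the saucer, with a force check before releasing.

```bash
python3 - <<'E'
from h import *
S=np.array([511.7,292.2]); Y=51.5
robot.move_linear([*B,250],v=60); f=robot.current_force(); print(np.round(f,1))
robot.move_linear([*B,345],v=130); st("out")
robot.move_linear([*S,345],v=130); robot.sleep(0.25); st("over")
robot.move_linear([*S,190],v=110); robot.sleep(0.15); st("low")
z=190; fr=[]
for z in (186,184.5,183,182,181,180):
    robot.move_linear([*S,z],v=18); print(z,np.round(robot.current_force(),1))
st("down")
E
```

```text
[ 0.1 -0.1 -3.3]
out [526.5 100.4 344.1] F [-0.29 -0.67 -2.52] M [ 0.071 -0.031  0.022] t 53.3
over [511.8 291.9 345.1] F [-0.02  0.09 -2.98] M [-0.027 -0.008  0.031] t 55.2
low [511.8 292.2 190.5] F [ 0.26  0.12 -2.4 ] M [ 0.035 -0.017  0.012] t 56.9
186 [ 0.3 -0.  -2.5]
184.5 [ 0.1 -0.2 -0.7]
183 [ 1.2 -0.6 -2.8]
182 [ 0.  -0.2 -1.7]
181 [ 0.5  0.1 -1.4]
180 [-0.5 -0.  -1.5]
down [511.7 292.2 180. ] F [-0.49 -0.01 -1.5 ] M [-0.041  0.021 -0.032] t 58.5
```

```bash
python3 - <<'E'
from h import *
S=np.array([511.7,292.2]); Y=51.5; u=np.array([np.cos(d2(Y)),np.sin(d2(Y))])
robot.move_linear([*S,169.5],v=40)
q=S-15*u; robot.move_linear([*q,169.5],v=40); st("off")
robot.move_linear([*q,300],v=170); st("up")
c=T("top"); robot.camera("top")
for d in robot.landmark_of("top","cartridge_bar")[:2]: print(d["conf"],cam2w(0,d["point"],c))
g=[467.3,-55.0]
robot.move_pose(g+[290],rot(31)); st("holster")
E
```

```text
off [502.4 280.4 169.7] F [ 0.71  0.03 -1.32] M [-0.013 -0.047 -0.018] t 59.5
up [502.  280.3 299. ] F [ 0.43  0.9  -1.3 ] M [ 0.02  -0.012  0.057] t 60.4
holster [467.6 -54.4 290. ] F [-0.02  0.6  -1.94] M [ 0.072 -0.018 -0.013] t 61.8
```

```bash
python3 - <<'E'
from h import *
g=[467.3,-55.0]
h=robot.move_linear([*g,152],v=110,force_limit=12); st(f"in {h}")
h2=robot.move_linear([*g,149.6],v=20); st("seat")
if not h:
    robot.grip(1.0); robot.move_linear([*g,250],v=170); st("clear")
im=robot.camera("wrist"); c=T("wrist"); 
for l in ("rod","rod_grip"):
    for d in robot.landmark_of("wrist",l)[:1]: print(l,d["conf"],cam2w(0,d["point"],c))
t=robot.camera("top"); u=w2pix("top",[511,292,60]).astype(int)
for d in robot.landmark_of("top","cartridge_bar")[:2]: print(d["conf"],cam2w("top",d["point"]))
a=t[u[1]-30:u[1]+45,u[0]-30:u[0]+150]
cv2.imwrite("pics/end.png",np.hstack([cv2.resize(im,(400,300)),cv2.resize(a,(400,300))])); print(robot.current_clock())
E
```

```text
in False [467.6 -55.  152.5] F [ 0.37 -0.06 -1.01] M [ 0.004 -0.007  0.034] t 63.2
seat [467.3 -55.  149.7] F [-0.85  0.11 -0.7 ] M [ 0.01  -0.051  0.046] t 63.4
clear [466.9 -54.9 249.3] F [ 0.25  0.34 -0.06] M [ 0.044 -0.046  0.016] t 64.8
rod 0.93 [466.72426803 -53.47969759 132.62443685]
rod_grip 0.83 [462.67248065 -60.89685691 165.16516159]
0.44 [508.47789894 286.56909771  66.20544425]
65.0583
```

View pics/end.png

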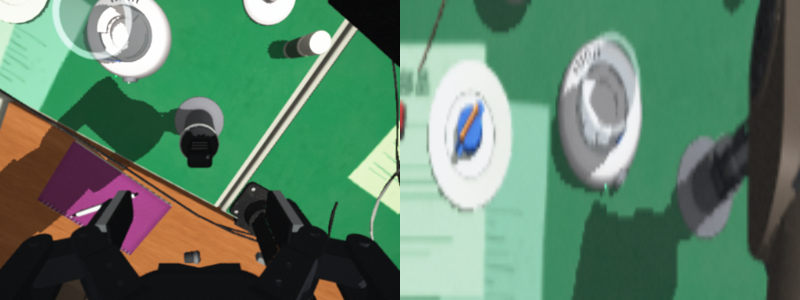

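The cartridge stands upright near the saucer's middle (right picture, 468,125), the tank is empty, and the rod hangs in the holster (left picture, 198,140). The gripper is clear of everything.

```bash
python3 -c "
from station import robot
print(robot.finish_job(), robot.current_clock())"
```

```text
the job is handed in; nothing more can be done
the job is handed in; nothing more can be done
```

The job is handed in at about 65 s of the 72 s: the cartridge stands upright near the middle of the larger white saucer and the rod hangs back in its holster, though one pull on the locked cartridge reached about 20 N, close to the 25 N limit, before I backed off.

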